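# Clip the dipper on the tray and hold up the fullest ink jar

## Task

Get the inking tray ready: squeeze the wings of the little dipper cup's sprung clip, and clip it over the tray's long wall nearest the robot, with the cup hanging inside the tray. Then heft the three identical tall ink jars that stand between the tray and the white sheet on the right, to find the heaviest by feel, leave the two lighter ones standing upright on the worktop, and finish while still holding the heaviest one, upright over the tray, raised a good hand's breadth above its rim and touching neither tray nor dipper. Keep all jars upright throughout and leave the other things undisturbed.

Things in the scene. Friction and masses are not known exactly. Their poses are not given: they have to be found in the camera images.
- tray: White enamelled mixing tray, open on top, fixed, 150 mm (x) by 220 mm (y), rim 32 mm above its underside; walls and floor 4 mm thick. Origin: centre of the underside. Its x axis points away from the robot (turned up to 0.25 rad), so the long wall nearest the robot runs along y with its middle plane at x = -73 mm.
- dipper_grip (a point): Dipper (steel cup on a sprung clip, 76 mm high, 85 g) standing loose on cup bottom and jaw tips. Point to squeeze: 56 mm above its underside, midway between the squeezed wings. z up, x towards the cup. Flat wings 20 mm wide (y), z -18 to +20 mm: outer faces at rest x = +11 and -24 mm (-33 at the top); fully squeezed along x (8 N) upright and parallel at +11 and -11 mm.
- dipper_jaw (a point): Tip of the dipper's straight fixed jaw, on its gripping face, at the underside: 56 mm below and 6 mm to +x of dipper_grip, same axes. Cup: centre 20 mm to +x of this point, 35 mm across, rim 24 mm up. Jaws point down; squeezed, they part by 11 mm, centred under dipper_grip within 1 mm; let go, they shut and draw the fixed jaw against the wall.
- dipper_arm (a joint): Sprung moving leg of the clip: 0 rad with the jaws shut on nothing, about 0.17 on a 4 mm wall, 0.5 fully squeezed open. It bites 6 mm above the jaw tips, so the tips should reach 10 to 20 mm below a wall's rim.
- jar_a_mid (a point): One of three identical closed ink jars, dark opaque, black screw lid, 42 mm across (body to 72 mm up), 88 mm high, loose, upright; point at its centre, 44 mm up. In any order, told apart by weight alone: the fullest weighs at least 100 g more than either other (those 0.1 to 0.18 kg). The fixed ink pots standing on the white sheet at the far right are no part of the job.
- jar_b_mid (a point): Another of the three identical ink jars; point as for jar_a_mid.
- jar_c_mid (a point): Another of the three identical ink jars; point as for jar_a_mid.
- glass_mid (a point): Bystander: water glass, 63 mm across, 84 mm high, behind the work; point at its centre.
- dropper_bottle_mid (a point): Bystander: dark ink bottle with a dropper, 32 mm across, 115 mm high; point at its centre.
- rubber_mid (a point): Bystander: eraser in a sleeve, 23 x 52 x 13 mm, flat on the worktop; point at its centre.
- tape_mid (a point): Bystander: roll of tape lying flat, 69 mm across, 24 mm high; point at its centre.
Things that resemble listed ones, but are neither listed nor needed, are in the scene too. Of the things shaped like the part that bears dipper_grip, the bare steel one is meant.

How it is judged:
By the outcome, as a careful person would: the job done as asked, in the order asked, and still so for the second after the job is handed in, while the arm keeps its last pose, push and grip.
It also fails if it takes over 72 s, if anything falls off the work surface, if the arm or the gripper's body presses on something with over 40 N, if the wrist force passes 120 N, or if a joint passes its speed limit or range.

## Robot

A 6-joint arm with a two-finger parallel gripper is mounted at the origin on a cart in front of the work surface, level with it; the furniture and walls round the work are solid. World frame = base frame: x ahead of the robot, y to its left, z up, the work surface at z = 0. Lengths are in m, angles in degrees, forces in N, time in s.
With the tool pointing down it reaches from about 0.4 to 0.825 m from the base axis. Payload 7 kg.
Tool frame: the origin (TCP) lies at the centre of the arm's flange, where the gripper is bolted on; the fingertips stand 178 mm ahead of it and the grasp point (between the pads) lies 159 mm ahead of it (ctrl.hold_point_z is the distance from the TCP to the grasp point, in m); z points along the fingers, y is the line along which they close (so a half turn about z gives the same grasp; the last joint's range is limited). The gripper opens to 88 mm and grips with 3 to 60 N. Pads are 19 mm wide; open, the fingers measure 130 mm over their backs; the gripper's body (78 mm by 193 mm) begins 47 mm behind the grasp point.
Start: joints at [89.616, 20.546, 0.682, 0, -70.136, -16.507], TCP at [0.196, 0.646, 0.405] pointing down, gripper open.
Joint ranges: [-176.03, 176.03], [-82.01, 121.73], [-58.28, 71.71], [-173.87, 95.51], [-174.79, -0.11], [-173.66, 173.66]. Speed limits (degrees/s): [136.94, 136.94, 172.46, 180, 180, 180].

## Interface

Orientations are given as [roll, pitch, yaw] about the fixed x, y, z axes, in that order (R = Rz(yaw) Ry(pitch) Rx(roll)).
In Python, from plant import ctrl gives the robot as it stands.
- The arm moves only by the shell command python3 -m inch 'ROWS'. ROWS is JSON, one flat list of numbers, 7 for each row, row after row: the closure, from 0 (fully open) to 1 (shut), then the shift along the tool's x, y, z in mm, then the turn, a rotation vector about the tool's x, y, z in degrees. In form: [hand, x, y, z, wx, wy, wz, hand, x, y, z, wx, wy, wz, ...]. A call has 1 to 5 rows; each row is the pose to reach, as a shift and turn from the pose commanded when the call began, along the tool's axes at that moment; what a row does not reach only later rows make up. A row lasts 1/10 s, in which the tool goes at most 50 mm and 8.59 degrees, less where a joint would pass 70% of its speed; a pose out of reach is approached as far as the arm can. A call with a gripper value outside its range is refused whole. The fingers move at their own pace and stop on an object; the grip force is fixed at half the most. Time passes only in rows, so rows that repeat a pose let the fingers close. It gives the time, the measured TCP pose, the force, the opening and the grip force at its end, in the units of the state.
- ctrl.get_obs(): the state, without advancing time (a new reading comes with each control period).
- ctrl.snapshot(name): name is "scene" or "top"; returns a dict with "frame" (384x512x3 uint8, red, green, blue), "K" (3x3 intrinsics, pixels), "k1" (the pictures are not rectified: a ray, as slopes to the right and down, at radius r is drawn at 1 + k1 r^2 times it, then the intrinsics apply), "R" (3x3) and "t" (3): a world point X has camera coordinates R X + t. Camera axes: x right, y down, z forward; pixel columns grow to the right and rows downward; lengths in m; the calibration is good to about 2 mm. A picture is of the moment at which its call begins. There is no depth.
- ctrl.close_job(): hands the job in; it is judged then, once.
Trained networks look in a picture, given as the dict that the camera call returned (one of the last four; its "shot" number tells which), for a name from the list of things; names that differ only in an ending like _2 or _b are one class to them, and where a whole thing is asked for, a point or a joint stands for the part that bears it (a point fixed in the world has none). Each returns a list of dicts, best first, with "p" (0 to 1); they miss things now and then, are a little off and sometimes report something else, mostly with a low value. They report only what shows in the picture. A call takes as long as a camera call. They do not tell look-alikes from the thing itself.
- ctrl.recognise(picture, thing): "location" ([x, y, z] in m, in world coordinates, good to about 4 mm: the middle of the surface that is visible of it).
- ctrl.trace(picture, thing): "pixels" (384x512 bool, what is visible of it).
- ctrl.mark_of(picture, thing): "location" ([x, y, z] in m, in world coordinates, good to about 4 mm: a listed point, or the origin of a listed thing).
The state is a dict: "clock": time; "joint_pos": joint angles; "qvel": joint speeds; "tau": joint torques, N m; "tool_pos": TCP position; "orientation": TCP orientation; "force": force on the tool from outside, world axes, zero at the start; "moment": the same for the moment, N m; "opening": finger opening in m; "gripper_force": force on a finger pad.
Only numpy, scipy, OpenCV 4.12 (cv2) and the standard library are available. Lean on these libraries where they do the work, as an engineer would, in place of code of your own. Each camera call takes 0.05 s, during which the arm holds its last target. There are 200 camera calls.

## Working session

There is one attempt and no reset: what is moved stays moved. The work goes in short steps, Python scripts to look and compute and a shell command to move; the robot and the scene stay as the last step left them, time stands still between calls to the robot, and variables do not carry over. Pictures are saved under pics/ and viewed, at most 10 in all, crops included, and the job is handed in when it is done.

```bash
ls; mkdir -p pics; cat > h.py <<'E'
import numpy as np, cv2
from plant import ctrl
from scipy.spatial.transform import Rotation as Ro
def snap(n,fn=None):
    s=ctrl.snapshot(n)
    if fn: cv2.imwrite('pics/'+fn,s['frame'][:,:,::-1])
    return s
def ray(s,u,v):
    K=s['K'];d=np.array([(u-K[0,2])/K[0,0],(v-K[1,2])/K[1,1]]);x=d.copy()
    for _ in range(20): x=d/(1+s['k1']*(x@x))
    R=np.array(s['R']);t=np.array(s['t'])
    return -R.T@t, R.T@np.array([x[0],x[1],1])
def at_z(s,u,v,z):
    o,d=ray(s,u,v);return o+d*(z-o[2])/d[2]
def proj(s,X):
    c=np.array(s['R'])@np.array(X)+np.array(s['t']);x=c[:2]/c[2];x=x*(1+s['k1']*(x@x));K=s['K']
    return np.array([K[0,0]*x[0]+K[0,2],K[1,1]*x[1]+K[1,2]])
def tool():
    o=ctrl.get_obs();return np.array(o['tool_pos']),Ro.from_euler('xyz',o['orientation'],degrees=True),o
E
python3 - <<'E'
from h import *
a=snap('scene','s1.png');b=snap('top','t1.png')
for n in ['tray','dipper_grip','dipper_jaw','jar_a_mid','glass_mid','dropper_bottle_mid','rubber_mid','tape_mid']:
  for q,s in (('scene',a),('top',b)):
    print(n,q,[(np.round(r['location'],3).tolist(),round(r['p'],2)) for r in ctrl.mark_of(s,n)][:6])
p,R,o=tool();print(o);print(R.as_matrix().round(3))
E
```

```text
pics
tray scene [([0.55, 0.021, 0.001], 0.58)]
tray top [([0.548, 0.02, -0.002], 0.9)]
dipper_grip scene [([0.597, -0.347, 0.058], 0.8), ([0.486, -0.195, 0.056], 0.58)]
dipper_grip top [([0.596, -0.346, 0.058], 0.66), ([0.412, 0.192, 0.055], 0.55), ([0.599, -0.25, 0.047], 0.27)]
dipper_jaw scene [([0.604, -0.352, 0.002], 0.82), ([0.496, -0.198, 0.0], 0.78), ([0.417, 0.197, -0.003], 0.76)]
dipper_jaw top [([0.445, -0.301, 0.047], 0.72), ([0.412, 0.196, 0.001], 0.68), ([0.492, -0.202, -0.004], 0.63), ([0.602, -0.345, -0.003], 0.6)]
jar_a_mid scene [([0.534, -0.45, 0.042], 0.76)]
jar_a_mid top [([0.534, -0.449, 0.043], 0.8)]
glass_mid scene [([0.447, -0.3, 0.045], 0.72), ([0.695, -0.117, 0.043], 0.62)]
glass_mid top [([0.6, -0.248, 0.043], 0.72), ([0.694, -0.12, 0.041], 0.62)]
dropper_bottle_mid scene [([0.692, -0.383, 0.058], 0.9)]
dropper_bottle_mid top [([0.692, -0.382, 0.059], 0.63)]
rubber_mid scene [([0.379, -0.057, 0.003], 0.51)]
rubber_mid top [([0.377, -0.061, 0.009], 0.64)]
tape_mid scene [([0.398, -0.425, 0.017], 0.91)]
tape_mid top [([0.445, -0.3, 0.046], 0.71), ([0.393, -0.428, 0.011], 0.51)]
{'clock': 0.9, 'joint_pos': array([ 8.96174809e+01,  2.05440561e+01,  6.79074441e-01, -2.25572982e-03,
       -7.01360793e+01, -1.65073114e+01]), 'qvel': array([-0.14952344, -0.07440478, -0.02246785,  0.02037485,  0.04414107,
       -0.01702257]), 'tau': array([-2.16320354e-03, -5.82357001e+01,  2.93300235e+01,  7.00266704e+00,
        1.25882906e-02, -3.16170002e-06]), 'tool_pos': array([0.19610864, 0.6458308 , 0.40465822]), 'orientation': array([ 1.79998380e+02,  1.73260892e-03, -1.68905970e+01]), 'force': array([-5.36239462e-01,  4.21203054e-04,  3.71450960e-02]), 'moment': array([ 0.00791645, -0.0091186 ,  0.02501689]), 'gripper_force': 0.0, 'opening': 0.08781501818706834}
[[ 0.957 -0.291 -0.   ]
 [-0.291 -0.957 -0.   ]
 [-0.     0.    -1.   ]]
```

```bash
python3 -c "
import cv2,numpy as np
a=cv2.imread('pics/s1.png');b=cv2.imread('pics/t1.png')
print(a.shape)"
```

```text
(384, 512, 3)
```

View pics/s1.png

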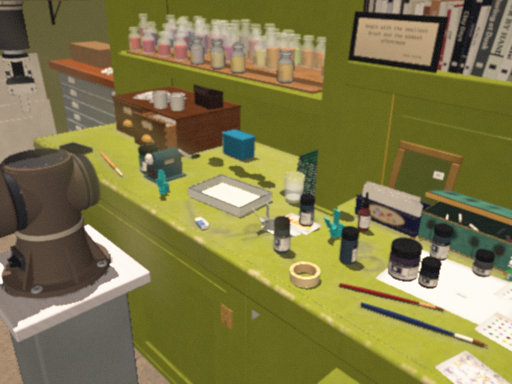

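View pics/t1.png

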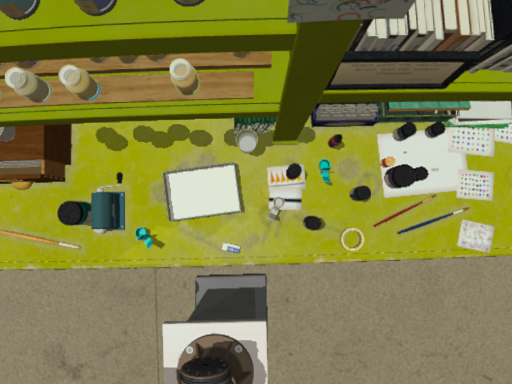

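The pictures show the tray at (203,192) in the top view. The steel dipper is near (277,207), with teal look-alikes at (145,236) and (325,170). The jars are at (294,171), (313,223) and (361,193).

```bash
python3 - <<'E'
from h import *
a=snap('scene');b=snap('top')
def crop(s,u,v,w,h,k):
    return cv2.resize(np.ascontiguousarray(s['frame'][v-h//2:v+h//2,u-w//2:u+w//2,::-1]),None,fx=k,fy=k,interpolation=cv2.INTER_CUBIC)
c1=crop(b,280,200,66,84,6);c2=crop(a,272,222,66,84,6)
cv2.imwrite('pics/c1.png',np.hstack([c1,c2]))
for s in (a,b):
  for n in ('dipper_grip','dipper_jaw','jar_a_mid'):
    print(n,[(np.round(r['location'],4).tolist(),round(r['p'],2)) for r in ctrl.mark_of(s,n)])
r=ctrl.trace(b,'tray')[0];m=r['pixels'].astype(np.uint8);c=max(cv2.findContours(m,0,1)[0],key=cv2.contourArea)[:,0]
W=np.array([at_z(b,*p,0.032)[:2] for p in c],np.float32);print('rim',cv2.minAreaRect(W))
ms=ctrl.trace(b,'dipper_grip')
for r in ms:
  ys,xs=np.nonzero(r['pixels']);print(r['p'],xs.mean(),ys.mean(),xs.min(),xs.max(),ys.min(),ys.max())
for n,X in (('grip',[.486,-.195,.056]),('jaw',[.494,-.2,0])):
  print(n,proj(b,X),proj(a,X))
E
```

```text
dipper_grip [([0.5929, -0.3478, 0.0581], 0.8), ([0.4145, 0.1899, 0.0621], 0.75), ([0.4872, -0.1961, 0.0533], 0.64)]
dipper_jaw [([0.4929, -0.1994, -0.0008], 0.76), ([0.4167, 0.1978, -0.0034], 0.74), ([0.6048, -0.3471, -0.0001], 0.51)]
jar_a_mid [([0.5335, -0.4508, 0.0422], 0.91), ([0.4472, -0.3, 0.0458], 0.25)]
dipper_grip [([0.4078, 0.1922, 0.0536], 0.64), ([0.4852, -0.1928, 0.0581], 0.62), ([0.595, -0.3492, 0.0578], 0.5), ([0.3947, -0.4254, 0.0139], 0.37)]
dipper_jaw [([0.4132, 0.1948, -0.0025], 0.66), ([0.4963, -0.1997, -0.0028], 0.51), ([0.6028, -0.3477, -0.0018], 0.51)]
jar_a_mid []
rim ((0.548981785774231, 0.021328873932361603), (0.15513186156749725, 0.22773274779319763), 7.091465473175049)
0.73 276.0853658536585 207.3841463414634 270 283 198 219
0.68 324.72020725388603 168.78756476683938 319 330 159 181
0.67 144.05027932960894 235.47486033519553 136 151 227 246
grip [274.80697981 210.1076817 ] [263.05238107 211.32227763]
jaw [275.38081467 207.55788106] [266.03724107 229.14870749]
```

View pics/c1.png

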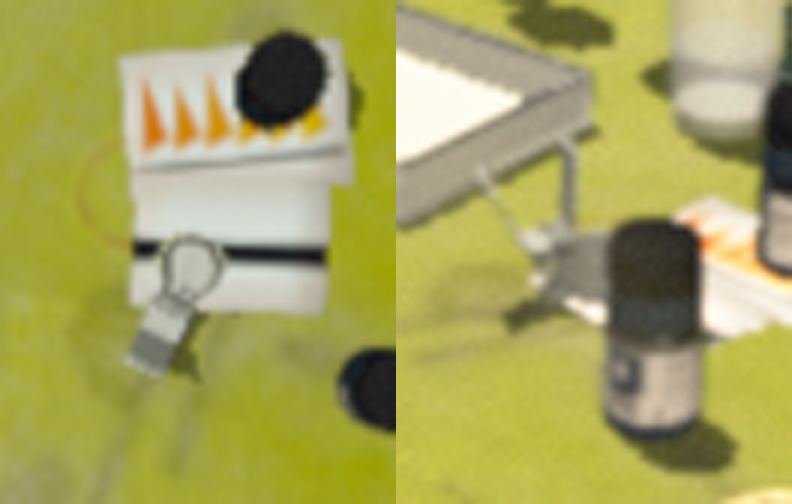

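Left (top view): the cup is at crop (192,270), and the clip runs from it down-left to (145,368). Right (scene view): the V-shaped wings are at (480–570,150–260), with a jar close in front only in the image. I'll compute the dipper's axis from these points.

```bash
python3 - <<'E'
from h import *
b=snap('top')
P=lambda x,y,z:at_z(b,247+x/6-.4,158+y/6-.4,z)
cup=P(192,267,.024);end=P(145,369,.076);fix=P(177,301,.076)
e1,e2=P(126,360,.076),P(160,379,.076)
print(cup,end,fix,e1,e2,np.linalg.norm(e2-e1))
d=(cup-end)[:2];print('len',np.linalg.norm(d),'ang',np.degrees(np.arctan2(d[1],d[0])),'fix len',np.linalg.norm((fix-end)[:2]))
e=(e2-e1)[:2];print('edge ang',np.degrees(np.arctan2(e[1],e[0]))+90)
u=d/np.linalg.norm(d);print('grip est',cup[:2]-.026*u,end[:2]+.033*u)
E
```

```text
[ 0.5098601  -0.20885229  0.024     ] [ 0.46059161 -0.18161529  0.076     ] [ 0.49250252 -0.19782916  0.076     ] [ 0.46512784 -0.1726977   0.076     ] [ 0.45563497 -0.1886141   0.076     ] 0.01853230648545793
len 0.056295986971414184 ang -28.935052650935415 fix len 0.035793800944182295
edge ang -30.812726937740862
grip est [ 0.48710571 -0.19627303] [ 0.48947218 -0.19758128]
```

```bash
cat >> h.py <<'E'
def go(hold,yaw):
    """print shift mm / turn deg in tool axes to bring grasp point to hold with tool down at yaw"""
    p,R,o=tool()
    T=np.array(hold)+[0,0,.159]; Rt=Ro.from_euler('xyz',[180,0,yaw],degrees=True)
    print('shift',(R.inv().apply(T-p)*1e3).round(1),'turn',np.degrees((R.inv()*Rt).as_rotvec()).round(1))
    print('clock',round(o['clock'],2),'j',o['joint_pos'].round(0),'F',o['force'].round(2),'open',round(o['opening'],4),'gf',o['gripper_force'])
E
python3 -c "
from h import *
u=np.array([np.cos(np.radians(-29)),np.sin(np.radians(-29))])
h=np.array([.4865,-.1955])-.008*u
print(h);go([*h,.12],-119)"
```

```text
[ 0.47950304 -0.19162152]
shift [514.5 719.  125.6] turn [  0.    0.  102.1]
clock 1.45 j [ 90.  21.   1.  -0. -70. -17.] F [ 0.59 -0.27  0.45] open 0.088 gf 0.0
```

```bash
python3 -m inch '[0,514,719,90,0,0,102, 0,514,719,90,0,0,102, 0,514,719,90,0,0,102, 0,514,719,90,0,0,102, 0,514,719,90,0,0,102]'; python3 -c "
from h import *
go([.4795,-.1916,.12],-119)"
```

```text
clock: 1.95
tool_pos: [0.2761, 0.4082, 0.3793]
orientation: [-180.0, 0.0, -60.2]
force: [1.8, 0.2, 0.8]
opening: 0.0875
gripper_force: 0.0
shift [621.6 121.7 100. ] turn [-0.   0.  58.8]
clock 1.95 j [ 79.   4. -24.   0. -62. -49.] F [1.83 0.18 0.77] open 0.0875 gf 0.0
```

```bash
python3 -m inch '[0,622,122,90,0,0,59, 0,622,122,90,0,0,59, 0,622,122,90,0,0,59, 0,622,122,90,0,0,59, 0,622,122,90,0,0,59]'; python3 -c "
from h import *
go([.4795,-.1916,.12],-119)"
```

```text
clock: 2.45
tool_pos: [0.3565, 0.1743, 0.3445]
orientation: [-180.0, 0.1, -103.1]
force: [1.2, -0.0, -0.4]
opening: 0.0876
gripper_force: 0.0
shift [ 328.5 -202.9   65.1] turn [-0.   0.1 15.9]
clock 2.45 j [ 55.  -4. -37.   0. -57. -68.] F [ 1.19 -0.02 -0.43] open 0.0876 gf 0.0
```

```bash
python3 -m inch '[0,328,-203,65,0,0,16, 0,328,-203,65,0,0,16, 0,328,-203,65,0,0,16, 0,328,-203,65,0,0,16, 0,328,-203,65,0,0,16]'; python3 -m inch '[0,148,-91,29,0,0,0, 0,148,-91,29,0,0,0, 0,148,-91,29,0,0,0,0,148,-91,29,0,0,0,0,148,-91,29,0,0,0]'; python3 -c "
from h import *
go([.4795,-.1916,.12],-119)"
```

```text
clock: 2.95
tool_pos: [0.4368, -0.059, 0.3029]
orientation: [-179.9, 0.1, -118.8]
force: [1.1, 1.2, -0.1]
opening: 0.0876
gripper_force: 0.0
clock: 3.45
tool_pos: [0.4445, -0.2333, 0.2727]
orientation: [179.9, -0.0, -119.1]
force: [-0.8, 1.2, 0.3]
opening: 0.0876
gripper_force: 0.0
shift [-53.4 -10.3  -6.3] turn [ 0.1 -0.  -0.1]
clock 3.45 j [ -5.  12. -31.   0. -47. -24.] F [-0.77  1.16  0.25] open 0.0876 gf 0.0
```

```bash
python3 -m inch '[0,-53,-10,-6,0,0,0, 0,-53,-10,-6,0,0,0, 0,-53,-10,-6,0,0,0]'; python3 -c "
from h import *
go([.4795,-.1916,.056],-119)
a=snap('scene')
for n in ('dipper_grip','dipper_jaw'):
  print(n,[(np.round(r['location'],4).tolist(),round(r['p'],2)) for r in ctrl.mark_of(a,n)])
cv2.imwrite('pics/c2.png',cv2.resize(np.ascontiguousarray(a['frame'][140:270,190:360,::-1]),None,fx=4,fy=4,interpolation=2))"
```

```text
clock: 3.75
tool_pos: [0.4799, -0.1876, 0.28]
orientation: [-180.0, 0.0, -118.7]
force: [0.3, -0.8, 0.4]
opening: 0.0876
gripper_force: 0.0
shift [ 3.7 -1.6 65. ] turn [-0.   0.   0.3]
clock 3.75 j [  0.  12. -29.  -0. -49. -29.] F [ 0.25 -0.81  0.45] open 0.0876 gf 0.0
dipper_grip [([0.5976, -0.3466, 0.0576], 0.81), ([0.4168, 0.189, 0.0619], 0.72), ([0.4852, -0.1959, 0.0548], 0.48)]
dipper_jaw [([0.4946, -0.1983, 0.0007], 0.71), ([0.4168, 0.1973, -0.0013], 0.58), ([0.6047, -0.3448, 0.0004], 0.56), ([0.4457, -0.3006, 0.0454], 0.47)]
```

View pics/c2.png

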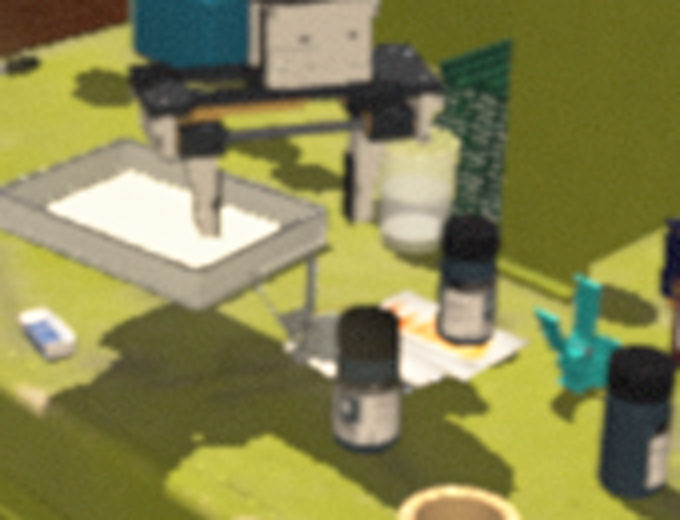

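The open fingers are at crop (208,200) and (360,190). They straddle the clip's wings at (265–315,250–300), so I'll descend.

```bash
python3 -m inch '[0,3,-1,40,0,0,0, 0,3,-1,64,0,0,0, 0,3,-1,64,0,0,0, 0,3,-1,64,0,0,0]'; python3 -c "
from h import *
go([.4795,-.1916,.056],-119)"
```

```text
clock: 4.3
tool_pos: [0.4784, -0.1923, 0.216]
orientation: [180.0, -0.0, -118.8]
force: [0.1, 0.1, 0.2]
opening: 0.0877
gripper_force: 0.0
shift [-1.1 -0.6  1. ] turn [ 0.  -0.   0.2]
clock 4.3 j [ -0.  18. -33.   0. -40. -29.] F [0.14 0.11 0.25] open 0.0877 gf 0.0
```

```bash
python3 -m inch '[1,0,0,0,0,0,0,1,0,0,0,0,0,0,1,0,0,0,0,0,0,1,0,0,0,0,0,0,1,0,0,0,0,0,0]';python3 -m inch '[1,0,0,0,0,0,0,1,0,0,0,0,0,0,1,0,0,0,0,0,0,1,0,0,-20,0,0,0,1,0,0,-60,0,0,0]'; python3 -c "
from h import *
go([.4766,.012,.12],-83)
a=snap('scene')
for n in ('dipper_grip','dipper_jaw'):
  print(n,[(np.round(r['location'],4).tolist(),round(r['p'],2)) for r in ctrl.mark_of(a,n)])
cv2.imwrite('pics/c3.png',cv2.resize(np.ascontiguousarray(a['frame'][140:270,190:360,::-1]),None,fx=4,fy=4,interpolation=2))"
```

```text
clock: 4.8
tool_pos: [0.4786, -0.192, 0.216]
orientation: [-180.0, 0.0, -118.8]
force: [0.2, 0.1, 0.6]
opening: 0.0532
gripper_force: 0.0
clock: 5.3
tool_pos: [0.4771, -0.1918, 0.2734]
orientation: [179.6, -0.2, -118.9]
force: [-0.0, 0.0, -0.6]
opening: 0.0218
gripper_force: 30.0
shift [-178.2   98.9   -5.4] turn [  0.4  -0.  -35.9]
clock 5.3 j [ -0.  13. -29.  -0. -48. -29.] F [-0.04  0.02 -0.63] open 0.0218 gf 29.995727241039276
dipper_grip [([0.4767, -0.1898, 0.1134], 0.72), ([0.5965, -0.3438, 0.0594], 0.59), ([0.4144, 0.1923, 0.059], 0.54)]
dipper_jaw [([0.6026, -0.3484, 0.0013], 0.75), ([0.4153, 0.1982, -0.0023], 0.65), ([0.4831, -0.1967, 0.0561], 0.56)]
```

View pics/c3.png

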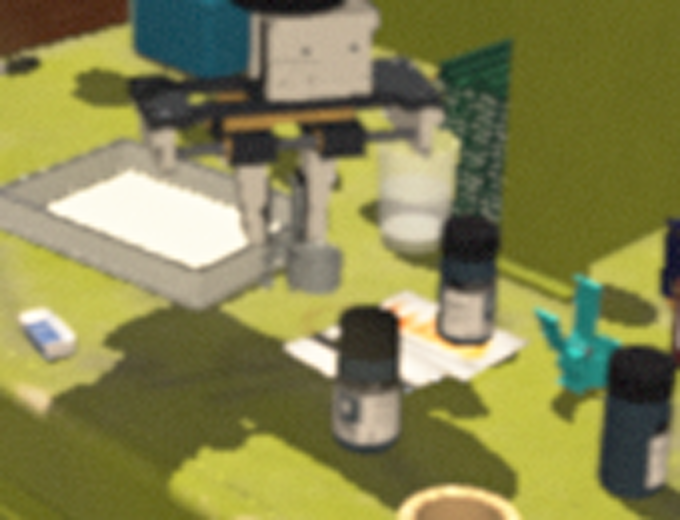

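The dipper is squeezed between the fingers at crop (285,240) with the cup hanging level at (315,265). Next I'll refine the near wall.

```bash
python3 - <<'E'
from h import *
for cam in ('top','scene'):
  s=snap(cam);f=s['frame'].astype(np.float32)
  print(cam,'cam at',(-np.array(s['R']).T@np.array(s['t'])).round(2))
  th=np.radians(7.1);c,sn=np.cos(th),np.sin(th)
  def samp(x,y,z):
    u=proj(s,[.549+c*x-sn*y,.021+sn*x+c*y,z]);return cv2.getRectSubPix(f,(1,1),(float(u[0]),float(u[1])))[0,0]
  for y0,y1 in ((.03,.1),(-.1,-.03)):
    for lo,hi,n in ((-.092,-.058,'near'),(.06,.092,'far')):
      print(n,y0,[(int(round(x*1e3)),*np.mean([samp(x,y,.032) for y in np.linspace(y0,y1,25)],0).astype(int).tolist()) for x in np.arange(lo,hi,.003)])
E
```

```text
top cam at [ 0.48 -0.14  1.1 ]
near 0.03 [(-92, 101, 85, 66), (-89, 102, 85, 67), (-86, 104, 87, 69), (-83, 106, 89, 70), (-80, 109, 91, 72), (-77, 112, 95, 75), (-74, 116, 98, 78), (-71, 120, 102, 82), (-68, 123, 105, 84), (-65, 129, 111, 90), (-62, 137, 119, 96), (-59, 144, 125, 102)]
far 0.03 [(60, 226, 231, 216), (63, 226, 232, 216), (66, 197, 202, 185), (69, 139, 141, 126), (72, 118, 117, 109), (75, 137, 136, 110), (78, 159, 159, 93), (81, 166, 166, 82), (84, 167, 167, 79), (87, 168, 168, 80), (90, 169, 169, 79)]
near -0.1 [(-92, 145, 125, 102), (-89, 147, 127, 105), (-86, 149, 130, 107), (-83, 151, 131, 108), (-80, 151, 131, 108), (-77, 149, 130, 106), (-74, 147, 128, 104), (-71, 145, 125, 101), (-68, 142, 122, 98), (-65, 139, 118, 95), (-62, 136, 116, 92), (-59, 133, 113, 90)]
far -0.1 [(60, 235, 242, 224), (63, 214, 220, 201), (66, 161, 163, 146), (69, 117, 117, 106), (72, 130, 129, 109), (75, 157, 157, 97), (78, 169, 169, 84), (81, 171, 171, 82), (84, 170, 170, 80), (87, 169, 170, 78), (90, 169, 170, 77)]
scene cam at [-0.31 -1.    0.62]
near 0.03 [(-92, 180, 172, 135), (-89
[... 293 characters left out ...]
, 166, 155, 133), (69, 161, 151, 127), (72, 159, 150, 121), (75, 159, 151, 115), (78, 161, 152, 110), (81, 161, 153, 106), (84, 160, 152, 106), (87, 157, 149, 107), (90, 153, 144, 108)]
near -0.1 [(-92, 180, 171, 147), (-89, 180, 171, 147), (-86, 177, 167, 144), (-83, 170, 161, 139), (-80, 166, 157, 137), (-77, 179, 169, 148), (-74, 210, 199, 176), (-71, 238, 230, 208), (-68, 251, 246, 228), (-65, 253, 251, 236), (-62, 253, 251, 239), (-59, 253, 251, 239)]
far -0.1 [(60, 154, 144, 127), (63, 150, 140, 123), (66, 146, 137, 119), (69, 146, 136, 117), (72, 147, 138, 114), (75, 149, 140, 112), (78, 150, 142, 110), (81, 149, 140, 108), (84, 146, 138, 105), (87, 142, 134, 102), (90, 138, 130, 99)]
```

```bash
python3 - <<'E'
from h import *
s=snap('top');f=cv2.imread('pics/t1.png')[:,:,::-1].astype(np.float32)
th=np.radians(7.1);c,sn=np.cos(th),np.sin(th)
def samp(x,y,z=.032):
    u=proj(s,[.549+c*x-sn*y,.021+sn*x+c*y,z]);return cv2.getRectSubPix(f,(1,1),(float(u[0]),float(u[1])))[0,0]
xs=np.arange(-.09,-.056,.001)
ymids=np.arange(-.09,.091,.03);res=[]
for ym in ymids:
    P=np.array([np.mean([samp(x,y) for y in np.linspace(ym-.012,ym+.012,9)],0) for x in xs])
    # outer edge: blue halfway green->wall ; inner edge: red halfway wall->white
    sat=(P[:,0]-P[:,2]);o=np.interp((sat[:5].mean()+5+sat[15:22].mean())/2*-1,-sat,xs) 
    r=P[:,0];k=r.argmin();i=np.interp((r[k]+r[-1])/2,r[k:],xs[k:])
    res.append((o*1e3,xs[k]*1e3,i*1e3));print(round(ym,3),np.round(res[-1],1))
    if abs(ym)<.001: print(P[::2].astype(int).tolist())
E
```

```text
-0.09 [-78.4 -77.  -72.9]
-0.06 [-78.1 -77.  -72.2]
-0.03 [-77.4 -76.  -71.9]
0.0 [-77.2 -76.  -71.7]
[[157, 162, 27], [158, 162, 31], [158, 162, 32], [159, 162, 34], [157, 161, 33], [147, 151, 31], [125, 129, 37], [111, 114, 65], [124, 126, 111], [161, 165, 153], [197, 203, 188], [216, 223, 206], [222, 229, 213], [223, 230, 214], [223, 230, 214], [223, 230, 214], [223, 230, 214]]
0.03 [-76.9 -75.  -71. ]
0.06 [-75.4 -74.  -70.4]
0.09 [-75.6 -74.  -70. ]
```

```bash
python3 -c "
from h import *
go([.4757,.0119,.125],-83.9)"; python3 -m inch '[1,-177,100,-11,0,0,-35,1,-177,100,-11,0,0,-35,1,-177,100,-11,0,0,-35,1,-177,100,-11,0,0,-35,1,-177,100,-11,0,0,-35]';  python3 -c "
from h import *
go([.4757,.0119,.125],-83.9)"
```

```text
shift [-177.4  100.3   -9. ] turn [  0.1   0.  -35. ]
clock 5.6 j [ -0.  13. -29.  -0. -48. -29.] F [ 0.13  0.04 -1.62] open 0.0218 gf 29.99587118625641
clock: 6.1
tool_pos: [0.4764, 0.0156, 0.2862]
orientation: [-180.0, 0.0, -83.2]
force: [-0.3, -0.3, -0.9]
opening: 0.0216
gripper_force: 30.0
shift [3.6 1.1 2.2] turn [-0.   0.   0.7]
clock 6.1 j [ 26.   9. -33.  -0. -48. -19.] F [-0.31 -0.28 -0.89] open 0.0216 gf 29.99551087617874
```

```bash
python3 -m inch '[1,0,0,0,0,0,0,1,0,0,0,0,0,0]';  python3 - <<'E'
from h import *
go([.4757,.0119,.125],-83.9)
a=snap('scene');b=snap('top')
for s in (a,b):
  for n in ('dipper_grip','dipper_jaw'):
    print(n,[(np.round(r['location'],4).tolist(),round(r['p'],2)) for r in ctrl.mark_of(s,n) if abs(r['location'][1])<.1])
cv2.imwrite('pics/c4.png',cv2.resize(np.ascontiguousarray(a['frame'][130:250,160:300,::-1]),None,fx=5,fy=5,interpolation=2))
E
```

```text
clock: 6.3
tool_pos: [0.4759, 0.0108, 0.2858]
orientation: [179.9, -0.0, -83.9]
force: [-0.2, -0.6, -0.8]
opening: 0.0219
gripper_force: 30.0
shift [-1.1  0.1  1.8] turn [ 0.1 -0.  -0. ]
clock 6.3 j [ 25.   9. -33.  -0. -48. -19.] F [-0.25 -0.62 -0.77] open 0.0219 gf 29.995837211608887
dipper_grip [([0.4731, 0.0124, 0.1235], 0.56)]
dipper_jaw [([0.4819, 0.0137, 0.0661], 0.49)]
dipper_grip []
dipper_jaw []
```

View pics/c4.png

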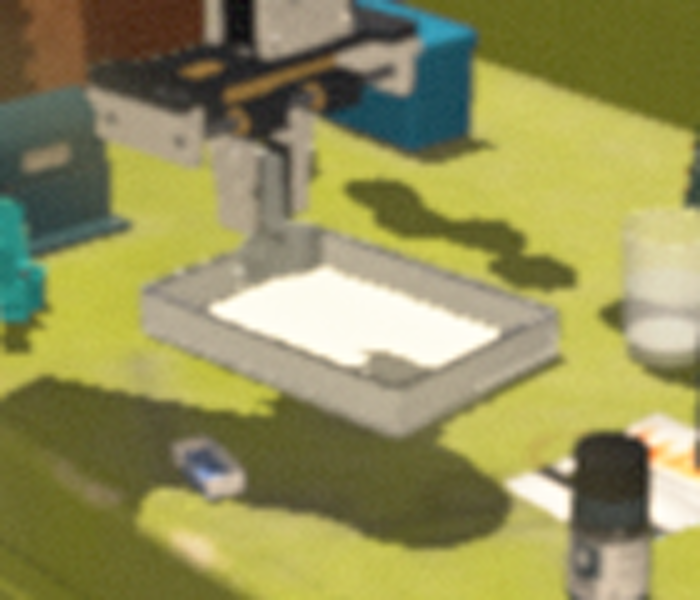

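The dipper hangs upright at crop (275,250), beside and above the tray, with no lean.

```bash
python3 -m inch '[1,0,0,18,0,0,0,1,0,0,34,0,0,0,1,0,0,39,0,0,0,1,0,0,43,0,0,0,1,0,0,43,0,0,0]'; python3 -c "
from h import *
go([.4757,.0119,.074],-83.9)"
```

```text
clock: 7.1
tool_pos: [0.4764, 0.0111, 0.2436]
orientation: [180.0, -0.0, -83.9]
force: [0.3, 0.3, -0.7]
opening: 0.0219
gripper_force: 30.0
shift [-0.9  0.6 10.6] turn [ 0. -0.  0.]
clock 7.1 j [ 25.  12. -36.   0. -42. -19.] F [ 0.32  0.29 -0.68] open 0.0219 gf 29.995963275432587
```

```bash
python3 -m inch '[1,0,0,5,0,0,0,1,0,0,10,0,0,0,1,0,0,10,0,0,0]'; python3 -c "
from h import *
go([.4757,.0119,.074],-83.9)
a=snap('scene')
for n in ('dipper_grip','dipper_jaw'):
    print(n,[(np.round(r['location'],4).tolist(),round(r['p'],2)) for r in ctrl.mark_of(a,n) if abs(r['location'][1])<.1])
cv2.imwrite('pics/c5.png',cv2.resize(np.ascontiguousarray(a['frame'][150:240,175:275,::-1]),None,fx=6,fy=6,interpolation=2))"
```

```text
clock: 7.4
tool_pos: [0.4761, 0.0112, 0.2332]
orientation: [180.0, -0.0, -83.8]
force: [0.1, -0.3, -0.2]
opening: 0.0216
gripper_force: 30.0
shift [-0.7  0.3  0.2] turn [ 0.  -0.   0.1]
clock 7.4 j [ 25.  13. -37.  -0. -41. -19.] F [ 0.11 -0.27 -0.19] open 0.0216 gf 29.9959534406662
dipper_grip [([0.4749, 0.0127, 0.0684], 0.66)]
dipper_jaw [([0.4871, 0.0126, 0.0127], 0.57)]
```

View pics/c5.png

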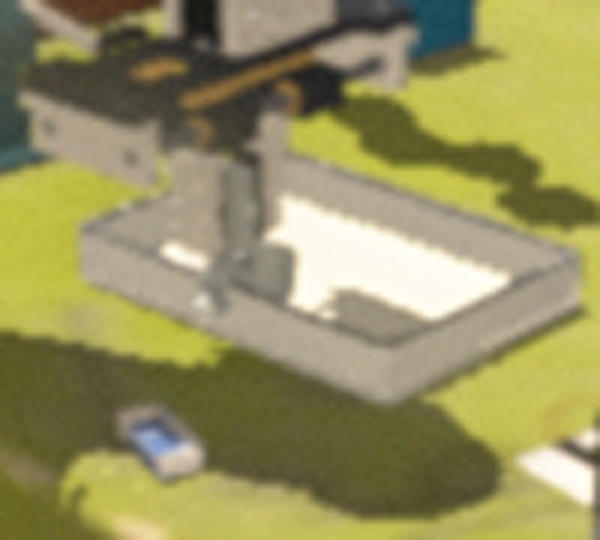

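The moving jaw is outside the wall at crop (210,300) and the cup is inside at (270,270), so the clip straddles the wall. I'll raise 2 mm and release.

```bash
python3 -m inch '[1,0,0,-2,0,0,0,0.6,0,0,-2,0,0,0,0,0,0,-2,0,0,0,0,0,0,-2,0,0,0,0,0,0,-2,0,0,0]'; python3 -m inch '[0,0,0,0,0,0,0,0,0,0,-10,0,0,0,0,0,0,-50,0,0,0,0,0,0,-70,0,0,0]'; python3 - <<'E'
from h import *
go([.53,-.2,.15],-90)
a=snap('scene')
for n in ('dipper_grip','dipper_jaw','jar_a_mid'):
    print(n,[(np.round(r['location'],4).tolist(),round(r['p'],2)) for r in ctrl.mark_of(a,n)])
cv2.imwrite('pics/c6.png',cv2.resize(np.ascontiguousarray(a['frame'][150:240,175:275,::-1]),None,fx=6,fy=6,interpolation=2))
E
```

```text
clock: 8.05
tool_pos: [0.4763, 0.0113, 0.2357]
orientation: [-180.0, 0.0, -83.8]
force: [0.0, 0.3, 0.7]
opening: 0.0481
gripper_force: 0.0
clock: 8.45
tool_pos: [0.4769, 0.0114, 0.3087]
orientation: [-179.9, -0.0, -83.8]
force: [0.7, 0.9, 0.3]
opening: 0.0802
gripper_force: 0.0
shift [215.9 -30.   -0.3] turn [-0.1  0.   6.2]
clock 8.45 j [ 25.   7. -31.   0. -52. -19.] F [0.71 0.9  0.27] open 0.0802 gf 0.0
dipper_grip [([0.5973, -0.3466, 0.0584], 0.82), ([0.4131, 0.1896, 0.06], 0.7), ([0.4722, 0.0135, 0.0759], 0.59)]
dipper_jaw [([0.6056, -0.3497, 0.0002], 0.75), ([0.4778, 0.0131, 0.0148], 0.69), ([0.4152, 0.1984, -0.0019], 0.59)]
jar_a_mid [([0.5329, -0.4509, 0.0439], 0.56)]
```

View pics/c6.png

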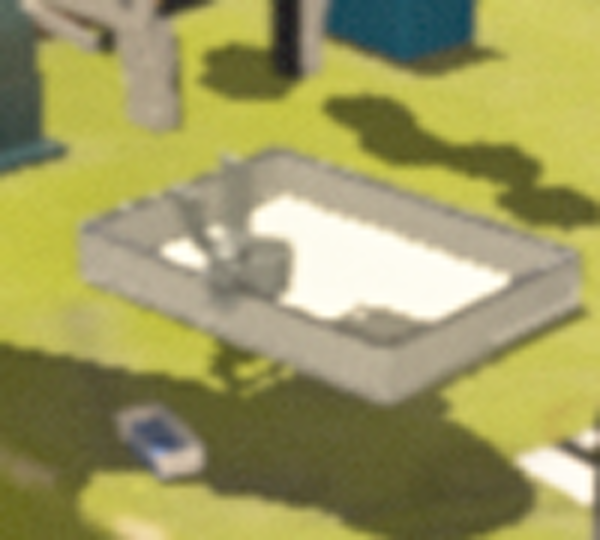

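The clip bites the near wall at crop (215,290), the wings are spread, and the cup hangs inside at (265,265). Next are the jars, starting with A at (0.600,−0.249).

```bash
python3 -c "
from h import *
go([.6,-.249,.15],-90)"; python3 -m inch '[0,270,94,0,0,0,6,0,270,94,0,0,0,6,0,270,94,0,0,0,6,0,270,94,0,0,0,6,0,270,94,0,0,0,6]';  python3 -c "
from h import *
go([.6,-.249,.15],-90)"
```

```text
shift [272.  -95.2  -2.6] turn [-0.1  0.   6.2]
clock 8.65 j [ 25.   7. -32.  -0. -51. -19.] F [ 0.52  0.38 -0.55] open 0.087 gf 0.0
clock: 9.15
tool_pos: [0.4188, -0.2339, 0.305]
orientation: [179.9, 0.0, -89.8]
force: [1.9, 0.5, 0.3]
opening: 0.0878
gripper_force: 0.0
shift [  15.7 -181.2   -4.2] turn [0.1 0.  0.2]
clock 9.15 j [ -6.   7. -31.  -0. -51.   6.] F [1.94 0.5  0.29] open 0.0878 gf 0.0
```

I guessed the y sign wrong, which was harmless because the hand stayed up high. It is now nearest jar B, so I'll start there.

```bash
python3 -c "
from h import *
snap('top');go([.446,-.30,.145],-90)"
```

```text
shift [ 61.1 -29.    0.7] turn [ 0.2 -0.  -0. ]
clock 9.2 j [ -6.   8. -31.   0. -51.   6.] F [ 1.04 -3.82  1.65] open 0.0879 gf 0.0
```

```bash
python3 -m inch '[0,30,-14,0,0,0,0,0,61,-29,0,0,0,0,0,61,-29,0,0,0,0,0,61,-29,0,0,0,0]';  python3 - <<'E'
from h import *
a=snap('top');go([.446,-.30,.052],-90)
for n in ('jar_a_mid',):
  for s in (a,snap('scene')): print(n,[(np.round(r['location'],4).tolist(),round(r['p'],2)) for r in ctrl.mark_of(s,n)])
go([.446,-.30,.052],-90)
E
```

```text
clock: 9.6
tool_pos: [0.4486, -0.2936, 0.3042]
orientation: [179.8, 0.1, -89.9]
force: [-0.2, -0.6, 0.2]
opening: 0.0875
gripper_force: 0.0
shift [ 7.   2.2 93.5] turn [0.1 0.1 0.1]
clock 9.65 j [-12.  13. -25.  -0. -53.  12.] F [ 0.37 -0.08 -0.82] open 0.0879 gf 0.0
jar_a_mid [([0.5347, -0.4487, 0.0444], 0.64)]
jar_a_mid [([0.5344, -0.4506, 0.0448], 0.58)]
shift [ 7.6  2.8 94.5] turn [0.  0.  0.2]
clock 9.8 j [-12.  13. -25.  -0. -53.  12.] F [ 1.1  -0.1   0.28] open 0.0876 gf 0.0
```

```bash
python3 -m inch '[0,7,2,0,0,0,0,0,7,2,40,0,0,0,0,7,2,75,0,0,0,0,7,2,93,0,0,0,0,7,2,93,0,0,0]'; python3 -m inch '[0.7,0,0,0,0,0,0,1,0,0,0,0,0,0,1,0,0,0,0,0,0,1,0,0,0,0,0,0,1,0,0,0,0,0,0]'; python3 -m inch '[1,0,0,0,0,0,0,1,0,0,0,0,0,0,1,0,0,-15,0,0,0,1,0,0,-40,0,0,0,1,0,0,-40,0,0,0]'; cat >> h.py <<'E'
def weigh(n=10):
    ctrl.snapshot('scene');ctrl.snapshot('scene');F=[];T=[]
    for _ in range(n): ctrl.snapshot('scene');o=ctrl.get_obs();F.append(o['force']);T.append(o['tau'])
    F=np.array(F);T=np.array(T);print('Fz',F[:,2].mean().round(2),'+-',(F[:,2].std()/n**.5).round(2),'tau2,3',T.mean(0)[1:3].round(2),'clock',o['clock'],'open',o['opening'],'tool',o['tool_pos'])
E
python3 -c "
from h import *
weigh()"
```

```text
clock: 10.3
tool_pos: [0.4459, -0.2998, 0.2104]
orientation: [179.7, 0.1, -89.8]
force: [-0.9, -0.0, -0.1]
opening: 0.0882
gripper_force: 0.0
clock: 10.8
tool_pos: [0.4473, -0.3002, 0.2133]
orientation: [-179.9, -0.0, -89.8]
force: [0.0, -0.7, 0.1]
opening: 0.0533
gripper_force: 0.0
clock: 11.3
tool_pos: [0.4482, -0.3006, 0.2553]
orientation: [-179.8, -0.1, -89.8]
force: [0.5, -0.5, -1.2]
opening: 0.0417
gripper_force: 30.0
Fz -1.25 +- 0.15 tau2,3 [-46.66  22.86] clock 11.9 open 0.04137904844801252 tool [ 0.44706405 -0.30019568  0.25237794]
```

B is about 0.13 kg, so it's one of the light ones. I'll put it back and go to A.

```bash
python3 -m inch '[1,0,0,20,0,0,0,1,0,0,34,0,0,0,1,0,0,39.5,0,0,0,1,0,0,39.5,0,0,0,0.7,0,0,39.5,0,0,0]'; python3 -m inch '[0,0,0,0,0,0,0,0,0,0,0,0,0,0,0,0,0,0,0,0,0,0,0,0,0,0,0,0,0,0,0,0,0,0,0]'; python3 -m inch '[0,0,0,-10,0,0,0,0,0,0,-50,0,0,0,0,0,0,-95,0,0,0,0,0,0,-95,0,0,0]'; python3 -c "
from h import *
weigh(4);go([.6,-.249,.15],-90)"
```

```text
clock: 12.4
tool_pos: [0.4473, -0.3002, 0.2133]
orientation: [-180.0, -0.0, -89.8]
force: [-0.4, 0.1, -1.4]
opening: 0.0414
gripper_force: 30.0
clock: 12.9
tool_pos: [0.4471, -0.3002, 0.2132]
orientation: [-180.0, -0.0, -89.8]
force: [-0.2, -0.1, -0.1]
opening: 0.0762
gripper_force: 0.0
clock: 13.3
tool_pos: [0.449, -0.301, 0.3151]
orientation: [-179.4, -0.2, -89.8]
force: [0.6, 0.1, -0.6]
opening: 0.0876
gripper_force: 0.0
Fz -0.24 +- 0.2 tau2,3 [-44.19  25.58] clock 13.6 open 0.0874554393892772 tool [ 0.44669576 -0.30006434  0.30730035]
shift [ -50.6 -153.4   -1.9] turn [0.1 0.  0.2]
clock 13.6 j [-13.  13. -24.  -0. -53.  13.] F [-0.49 -0.4   0.42] open 0.0875 gf 0.0
```

```bash
python3 -m inch '[0,-51,-153,-2,0,0,0,0,-51,-153,-2,0,0,0,0,-51,-153,-2,0,0,0,0,-51,-153,-2,0,0,0,0,-51,-153,-2,0,0,0]';  python3 - <<'E'
from h import *
snap('top');snap('top');a=snap('scene')
for n in ('jar_a_mid','glass_mid'):
  print(n,[(np.round(r['location'],4).tolist(),round(r['p'],2)) for r in ctrl.mark_of(a,n)])
go([.6,-.249,.052],-90)
E
```

```text
clock: 14.1
tool_pos: [0.6009, -0.2479, 0.3078]
orientation: [179.8, 0.0, -89.8]
force: [-0.6, -0.5, 0.5]
opening: 0.0873
gripper_force: 0.0
jar_a_mid [([0.534, -0.4513, 0.0412], 0.78)]
glass_mid [([0.6958, -0.1186, 0.0453], 0.9)]
shift [-0.3 -1.  99.2] turn [0.  0.  0.1]
clock 14.35 j [ -5.  22. -10.  -0. -58.   6.] F [ 0.13 -0.15 -0.31] open 0.0879 gf 0.0
```

```bash
python3 -m inch '[0,0,-1,40,0,0,0,0,0,-1,75,0,0,0,0,0,-1,99,0,0,0,0.5,0,-1,99,0,0,0,1,0,-1,99,0,0,0]'; python3 -m inch '[1,0,0,0,0,0,0,1,0,0,0,0,0,0,1,0,0,0,0,0,0,1,0,0,0,0,0,0,1,0,0,0,0,0,0]'; python3 -m inch '[1,0,0,-15,0,0,0,1,0,0,-40,0,0,0,1,0,0,-40,0,0,0]'; 
python3 -c "
from h import *
weigh()"
```

```text
clock: 14.85
tool_pos: [0.6008, -0.2493, 0.212]
orientation: [-180.0, -0.0, -89.8]
force: [0.9, -0.7, -0.7]
opening: 0.0768
gripper_force: 0.0
clock: 15.35
tool_pos: [0.6008, -0.2488, 0.2118]
orientation: [-180.0, -0.0, -89.8]
force: [-2.5, 0.5, 4.9]
opening: 0.0417
gripper_force: 30.0
clock: 15.65
tool_pos: [0.6024, -0.249, 0.255]
orientation: [-179.7, -0.1, -89.8]
force: [1.0, -0.2, -2.3]
opening: 0.0413
gripper_force: 30.0
Fz -3.76 +- 0.14 tau2,3 [-62.41  25.68] clock 16.25 open 0.04158323053177623 tool [ 0.60093746 -0.24875074  0.25080446]
```

A is about 0.37 kg, clearly the heavy one. The task says to heft all three, so I'll set A down and heft C too.

```bash
python3 -m inch '[1,0,0,20,0,0,0,1,0,0,34,0,0,0,1,0,0,39.5,0,0,0,1,0,0,39.5,0,0,0,0.7,0,0,39.5,0,0,0]'; python3 -m inch '[0,0,0,0,0,0,0,0,0,0,0,0,0,0,0,0,0,0,0,0,0,0,0,0,0,0,0,0,0,0,0,0,0,0,0]'; python3 -m inch '[0,0,0,-10,0,0,0,0,0,0,-50,0,0,0,0,0,0,-105,0,0,0,0,0,0,-105,0,0,0,0,0,0,-105,0,0,0]'; python3 -c "
from h import *
snap('top');snap('top')
go([.534,-.4502,.16],-90)"
```

```text
clock: 16.75
tool_pos: [0.601, -0.2487, 0.2115]
orientation: [180.0, -0.0, -89.8]
force: [-0.8, 0.5, -1.9]
opening: 0.0415
gripper_force: 30.0
clock: 17.25
tool_pos: [0.601, -0.2488, 0.2118]
orientation: [-180.0, -0.0, -89.8]
force: [0.9, 0.6, -0.1]
opening: 0.0761
gripper_force: 0.0
clock: 17.75
tool_pos: [0.6013, -0.2488, 0.3197]
orientation: [-179.7, -0.0, -89.8]
force: [0.1, -0.2, -0.3]
opening: 0.0876
gripper_force: 0.0
shift [201.4  67.1  -2.7] turn [0.  0.  0.2]
clock 17.85 j [ -5.  22.  -9.  -0. -59.   6.] F [-0.05  0.33 -0.59] open 0.0877 gf 0.0
```

```bash
python3 -m inch '[0,201,67,-3,0,0,0,0,201,67,-3,0,0,0,0,201,67,-3,0,0,0,0,201,67,-3,0,0,0,0,201,67,-3,0,0,0]'; python3 -m inch '[0,0,0,0,0,0,0,0,0,0,0,0,0,0]';  python3 - <<'E'
from h import *
snap('top')
go([.534,-.4502,.052],-90)
E
```

```text
clock: 18.35
tool_pos: [0.5322, -0.4539, 0.3173]
orientation: [179.8, 0.1, -90.1]
force: [-0.3, -0.1, -0.6]
opening: 0.0879
gripper_force: 0.0
clock: 18.55
tool_pos: [0.5343, -0.4497, 0.318]
orientation: [179.9, 0.1, -89.9]
force: [0.3, 0.4, 0.3]
opening: 0.0877
gripper_force: 0.0
shift [  1.1   0.5 107.5] turn [0.1 0.1 0.2]
clock 18.6 j [-24.  26.  -2.  -0. -62.  24.] F [-1.1  -0.09  0.33] open 0.0877 gf 0.0
```

```bash
python3 -m inch '[0,1,0,45,0,0,0,0,1,0,80,0,0,0,0,1,0,107,0,0,0,0.5,1,0,107,0,0,0,1,1,0,107,0,0,0]'; python3 -m inch '[1,0,0,0,0,0,0,1,0,0,0,0,0,0,1,0,0,0,0,0,0,1,0,0,0,0,0,0,1,0,0,0,0,0,0]'; python3 -m inch '[1,0,0,-15,0,0,0,1,0,0,-40,0,0,0,1,0,0,-40,0,0,0]'; 
python3 -c "
from h import *
weigh()"
```

```text
clock: 19.1
tool_pos: [0.5354, -0.4501, 0.213]
orientation: [180.0, -0.0, -89.7]
force: [-0.4, 0.4, 0.6]
opening: 0.0766
gripper_force: 0.0
clock: 19.6
tool_pos: [0.5344, -0.4511, 0.2134]
orientation: [-180.0, -0.0, -89.8]
force: [-2.5, 1.0, 4.8]
opening: 0.0413
gripper_force: 30.0
clock: 19.9
tool_pos: [0.5358, -0.4518, 0.2572]
orientation: [-179.7, -0.2, -89.8]
force: [-0.2, 0.2, -0.2]
opening: 0.0416
gripper_force: 30.0
Fz -1.74 +- 0.16 tau2,3 [-67.31  26.11] clock 20.5 open 0.041464299442350104 tool [ 0.53454517 -0.45095094  0.25234417]
```

C is about 0.17 kg, so light as well. A is confirmed as the heaviest.

```bash
python3 -m inch '[1,0,0,20,0,0,0,1,0,0,34,0,0,0,1,0,0,39.5,0,0,0,1,0,0,39.5,0,0,0,0.7,0,0,39.5,0,0,0]'; python3 -m inch '[0,0,0,0,0,0,0,0,0,0,0,0,0,0,0,0,0,0,0,0,0,0,0,0,0,0,0,0,0,0,0,0,0,0,0]'; python3 -m inch '[0,0,0,-10,0,0,0,0,0,0,-50,0,0,0,0,0,0,-105,0,0,0,0,0,0,-105,0,0,0,0,0,0,-105,0,0,0]'; python3 -c "
from h import *
snap('top');snap('top')
go([.601,-.249,.16],-90)"
```

```text
clock: 21.0
tool_pos: [0.5345, -0.4509, 0.2131]
orientation: [180.0, 0.0, -89.8]
force: [-0.8, 0.8, 1.2]
opening: 0.0415
gripper_force: 30.0
clock: 21.5
tool_pos: [0.5346, -0.451, 0.2132]
orientation: [-180.0, -0.0, -89.8]
force: [-0.2, -0.2, 0.2]
opening: 0.0758
gripper_force: 0.0
clock: 22.0
tool_pos: [0.535, -0.4512, 0.3217]
orientation: [-179.7, -0.1, -89.8]
force: [0.5, 0.7, -1.1]
opening: 0.088
gripper_force: 0.0
shift [-201.5  -67.3   -0.9] turn [0.  0.  0.1]
clock 22.1 j [-24.  26.  -2.  -0. -62.  24.] F [-1.26  0.8  -1.16] open 0.0876 gf 0.0
```

```bash
python3 -m inch '[0,-201,-67,-1,0,0,0,0,-201,-67,-1,0,0,0,0,-201,-67,-1,0,0,0,0,-201,-67,-1,0,0,0,0,-201,-67,-1,0,0,0]'; python3 -m inch '[0,0,0,0,0,0,0,0,0,0,0,0,0,0]';  python3 - <<'E'
from h import *
snap('top')
go([.601,-.249,.052],-90)
E
```

```text
clock: 22.6
tool_pos: [0.6019, -0.2456, 0.3176]
orientation: [179.9, 0.0, -89.6]
force: [-0.1, 0.1, -0.7]
opening: 0.0877
gripper_force: 0.0
clock: 22.8
tool_pos: [0.6007, -0.2497, 0.318]
orientation: [179.9, 0.0, -89.8]
force: [0.5, 0.4, -0.8]
opening: 0.0876
gripper_force: 0.0
shift [ -1.3  -0.6 107.2] turn [0.1 0.  0.1]
clock 22.85 j [ -5.  22.  -9.   0. -59.   6.] F [ 0.22 -0.82  0.65] open 0.0879 gf 0.0
```

```bash
python3 -m inch '[0,-1,0,45,0,0,0,0,-1,0,80,0,0,0,0,-1,0,107,0,0,0,0.5,-1,0,107,0,0,0,1,-1,0,107,0,0,0]'; python3 -m inch '[1,0,0,0,0,0,0,1,0,0,0,0,0,0,1,0,0,0,0,0,0,1,0,0,0,0,0,0,1,0,0,0,0,0,0]'; python3 -m inch '[1,0,0,-15,0,0,0,1,0,0,-45,0,0,0,1,0,0,-80,0,0,0,1,0,0,-115,0,0,0,1,0,0,-155,0,0,0]'; 
python3 -c "
from h import *
weigh(4);go([.558,.025,.21],-90)"
```

```text
clock: 23.35
tool_pos: [0.6008, -0.2499, 0.2121]
orientation: [179.9, -0.0, -89.9]
force: [0.0, 0.2, 1.4]
opening: 0.0773
gripper_force: 0.0
clock: 23.85
tool_pos: [0.601, -0.2487, 0.2129]
orientation: [-180.0, -0.0, -89.8]
force: [-1.5, 0.5, 4.4]
opening: 0.0413
gripper_force: 30.0
clock: 24.35
tool_pos: [0.6003, -0.2485, 0.3684]
orientation: [179.9, 0.0, -89.8]
force: [1.1, -0.3, -3.1]
opening: 0.0416
gripper_force: 30.0
Fz -4.14 +- 0.09 tau2,3 [-60.14  31.17] clock 24.65 open 0.04150143244842727 tool [ 0.60025269 -0.24850231  0.36599236]
shift [-273.6   41.6   -2.6] turn [0.1 0.1 0.1]
clock 24.65 j [ -5.  20.  -6.  -0. -65.   6.] F [-0.74  0.35 -3.87] open 0.0415 gf 29.993775486946106
```

```bash
python3 -m inch '[1,-40,6,-3,0,0,0,1,-80,12,-3,0,0,0,1,-120,18,-3,0,0,0,1,-160,24,-3,0,0,0,1,-200,30,-3,0,0,0]'; python3 -m inch '[1,-30,5,0,0,0,0,1,-55,9,0,0,0,0,1,-73,12,0,0,0,0,1,-73,12,0,0,0,0,1,-73,12,0,0,0,0]'; python3 -m inch '[1,0,0,0,0,0,0,1,0,0,0,0,0,0,1,0,0,0,0,0,0,1,0,0,0,0,0,0,1,0,0,0,0,0,0]'; 
python3 -c "
from h import *
go([.558,.025,.21],-90);a=snap('scene');b=snap('top')
cv2.imwrite('pics/f.png',np.hstack([cv2.resize(np.ascontiguousarray(s['frame'][y:y+130,x:x+190,::-1]),None,fx=k,fy=k) for s,x,y,k in ((a,150,115,2),(a,210,180,2))]+[cv2.resize(np.ascontiguousarray(b['frame'][:260,100:100+1,::-1]),(1,260))]))
for n in ('jar_a_mid','dipper_jaw','dipper_grip'):
  for s in (a,b): print(n,[(np.round(r['location'],4).tolist(),round(r['p'],2)) for r in ctrl.mark_of(s,n)])"
```

```text
clock: 25.15
tool_pos: [0.5695, -0.0474, 0.3685]
orientation: [179.8, -0.0, -89.9]
force: [0.9, 1.0, -3.2]
opening: 0.0415
gripper_force: 30.0
clock: 25.65
tool_pos: [0.5579, 0.0243, 0.369]
orientation: [179.9, -0.0, -89.8]
force: [0.6, -0.7, -3.4]
opening: 0.0418
gripper_force: 30.0
clock: 26.15
tool_pos: [0.5582, 0.0238, 0.3702]
orientation: [-180.0, 0.0, -89.9]
force: [0.3, -0.2, -3.3]
opening: 0.0415
gripper_force: 30.0
shift [-1.2  0.2  1.2] turn [-0.   0.   0.1]
clock 26.15 j [ 23.  11. -17.  -0. -62. -22.] F [ 0.28 -0.21 -3.32] open 0.0415 gf 29.99389797449112
jar_a_mid [([0.537, -0.4492, 0.0407], 0.69), ([0.5529, 0.0215, 0.1986], 0.5)]
jar_a_mid [([0.5367, -0.4501, 0.0439], 0.57)]
dipper_jaw [([0.6041, -0.3473, 0.002], 0.61), ([0.4164, 0.1983, -0.0021], 0.57), ([0.4813, 0.0111, 0.0188], 0.52)]
dipper_jaw [([0.6013, -0.3479, 0.0005], 0.72), ([0.4134, 0.1945, -0.0036], 0.54), ([0.4797, 0.0138, 0.0127], 0.47)]
dipper_grip [([0.5965, -0.3433, 0.0585], 0.76), ([0.446, -0.2995, 0.0415], 0.67), ([0.4736, 0.0113, 0.0733], 0.56), ([0.4113, 0.1872, 0.0623], 0.54)]
dipper_grip [([0.4703, 0.014, 0.0763], 0.7), ([0.4079, 0.1942, 0.0564], 0.67), ([0.5934, -0.3479, 0.06], 0.57)]
```

View pics/f.png

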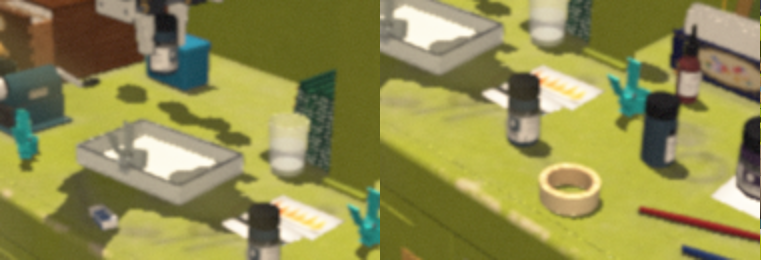

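The heavy jar is held upright at (163,50), about 12 cm above the rim. The dipper is clipped at (125,155), both light jars are standing at (525,115) and (660,130), and the bystanders are in place.

```bash
python3 -c "
from plant import ctrl
print(ctrl.close_job())"
```

```text
the job is handed in; nothing more can be done
None
```

The job is handed in: the dipper is clipped on the tray's near wall with its cup inside, both lighter jars (about 0.13 and 0.17 kg) stand upright where they were, and the heaviest (about 0.37 kg) is held upright about 12 cm above the tray rim, after about 26 s.

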